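# Seat a silver bar in the marking jig and snap the clamp over

## Task

At the jewellery counter, push the small silver bar along the marking jig with a fingertip until it is fully home against the end stop, and then push the clamp lever over past its centre so that it snaps down and its rubber foot holds the bar there. Only push: do not lift the bar off the jig, and leave the ring box, the jar and the bowl standing where they are.

Things in the scene. Friction and masses are not known exactly. Their poses are not given: they have to be found in the camera images.
- jig: Fixed grey-painted base plate, 220 x 90 x 15 mm, lying on the counter. Origin on the counter (z = 0); x along the jig from the open loading end to the clamp end, y across, z up. Plate spans x -100 to +120 mm, top at z = 15. Two dark steel side guides, 28 mm apart, each 10 mm thick and 12 mm high, stand on it from x = -20 to +20. All jig coordinates below are in mm in this frame.
- stop (a point): Centre of the end stop's face, at jig x = 20, y = 0, z = 21; axes as the jig's. The stop is a steel block 14 mm high, 48 mm wide, 10 mm thick. The bar is home when its front end is here.
- bar: Loose silver-coloured bar, 60 x 26 x 12 mm (x, y, z), about 0.2 kg, lying flat on the jig plate, its front part between the guides with 1 mm of play each side; its front end starts 15 to 38 mm short of the stop. Origin at the centre of its underside; x points along the jig to the stop. Slides with ordinary friction, 1 to 3 N.
- bar_front (a point): Centre of the bar's front end face (the end towards the stop), 30 mm from the bar's centre, 6 mm above its underside.
- bar_back (a point): Centre of the bar's rear end face, the one to push on; 30 mm behind the bar's centre, 6 mm above its underside. Even with the bar home it lies 20 mm outside the side guides, so a finger can be lowered to the plate behind it.
- lever_angle (a joint): Over-centre clamp lever's angle, rad. 0 = open: handle leans 0.55 away from the bar (to jig +x), foot arm up. Grows as the handle goes towards the bar (jig -x). 0.55 = handle upright, dead centre. About 1.1 = clamped, foot on the bar; stops at 1.16 with no bar. Spring: about 3 N level push at the knob starts it, less towards centre; past centre it snaps over by itself and presses with about 5 N.
- lever_knob (a point): Centre of the black ball knob (22 mm diameter) on the lever's 10 mm thick steel handle, 90 mm from the hinge. Open it stands at jig x = 97, y = 0, z = 116 mm; dead centre x = 50, z = 129; clamped x = 3, z = 116. There is free space all round it.
- lever: The one-piece clamp lever: 90 mm steel handle with ball knob, and a 50 mm foot arm ending in a black rubber foot (14 mm diameter, 12 mm long). Origin at the hinge; axes as the jig's when open, turning with the lever.
- foot (a point): Centre of the rubber foot's pressing face. Clamped, it stands on the bar at jig x = 0, z = 27; open, it is up at about jig x = 17, z = 78, clear of the bar.
- ring_box: Bystander: closed dark ring box, 54 x 54 x 42 mm, loose on the counter beside the jig; origin at the centre of its underside. Leave alone.
- jar: Bystander: small glass jar with a metal cap, 42 mm diameter, 55 mm high, loose on the counter beside the jig; origin at the centre of its underside. Leave alone.
- bowl: Bystander: small steel bowl, 72 mm diameter, 40 mm high, loose on the counter beside the jig; origin at the centre of its underside. Leave alone.
- hinge (a point): Lever's hinge centre, at jig x = 50, y = 0, z = 39, axis along the jig's y. It sits in a fixed dark steel bracket at jig x 34 to 66, y -16 to +16, up to z = 51.
Mind the look-alikes: they are no part of the job. Of the things that look like the bar, the middle-sized one is meant.

How it is judged (in metres and radians):
On the way, in this order (a step that is already met when the one before it is completed fails the run):
1. the bar is home against the end stop (gap under 3 mm) while the lever is still open (x of bar_front in the frame of stop between -0.003 and 0.003 m and value of joint lever_angle below 0.3 rad), for 0.2 s.
2. the lever has snapped over and its foot presses on the bar (value of joint lever_angle above 1.03 rad and contact force between lever and bar above 1.5 N), for 0.2 s.
At the end, for the whole second after the job is handed in: The bar lies flat and still on the jig with its front end within 3 mm of the end stop, and the lever is snapped over (joint above 1.03 rad) with its foot pressing on the bar with more than 1.5 N (all of step 2 and x of bar_front in the frame of stop between -0.003 and 0.003 m and linear speed of bar below 0.01 m/s and angle between bar's own z axis and vertical below 0.06 rad and height (world z) of bar between 0.012 and 0.018 m); the robot touches nothing.
It fails at once if the bar is lifted more than 10 mm off the jig, or knocked off it (height (world z) of bar above 0.025 m or height (world z) of bar below 0.01 m).
It fails at once if the bar is tipped up by more than 0.25 rad (angle between bar's own z axis and vertical above 0.25 rad).
It fails at once if the ring box, jar or bowl is moved by more than 20 mm or tipped (distance of any of ring_box, jar, bowl from where it was at the start of the episode above 0.02 m or angle between any of ring_box, jar, bowl's own z axis and vertical above 0.3 rad).
It also fails if it takes over 45 s, if anything falls off the work surface, if the arm or the gripper's body presses on something with over 40 N, if the wrist force passes 120 N, or if a joint passes its speed limit or range.

## Robot

A 7-joint arm with a two-finger parallel gripper is mounted at the origin on the work surface. World frame = base frame: x ahead of the robot, y to its left, z up, the work surface at z = 0. Lengths are in mm, angles in rad, forces in N, time in s.
With the tool pointing down it reaches from about 425 to 925 mm from the base axis. Payload 6.8 kg.
Tool frame: the origin (TCP) lies midway between the tips of the shut fingers; the grasp point (between the pads) lies 19 mm behind it; z points along the fingers, y is the line along which they close (so a half turn about z gives the same grasp; the last joint's range is limited). The gripper opens to 88 mm and grips with 3 to 60 N. Pads are 20 mm wide; open, the fingers measure 115 mm over their backs; the gripper's body (75 mm by 178 mm) begins 61 mm behind the grasp point.
Start: joints at [-1.291, 0.477, 0.022, 1.555, -0.011, 1.109, -0.083], TCP at [255.251, 624.896, 222.664] pointing down, gripper open.
Joint ranges: [-2.96, 2.96], [-0.34, 2.1], [-1.41, 1.46], [0.24, 2.44], [-1.37, 4.51], [0.17, 1.92], [-2.96, 2.96]. Speed limits (rad/s): [2.39, 2.39, 3.14, 3.14, 3.14, 3.14, 3.14].

## Interface

Orientations are given as a unit quaternion [w, x, y, z].
In Python, from workcell import ctrl gives the robot as it stands. The module is installed in compiled form; this text tells all that it offers.
- The arm moves only by the shell command python3 -m inch 'ROWS'. ROWS is JSON, a list of rows, each a list of 3 entries, a list of its own where there are three numbers: the turn, a rotation vector about the world's x, y, z normalised to -1 to 1, where 1 is 90 degrees, then the shift along the world's x, y, z normalised to -1 to 1, where 1 is 1 m, then the opening, from -1 (shut) to 1 (fully open). In form: [[[rx, ry, rz], [tx, ty, tz], claw], ...]. A call has exactly 10 rows; each row is the pose to reach, as a shift and turn from the pose commanded when the call began; what a row does not reach only later rows make up. A row lasts 1/10 s, in which the tool goes at most 50 mm and 8.59 degrees, less where a joint would pass 70% of its speed; a pose out of reach is approached as far as the arm can. A call with a number of a shift or a turn outside -1 to 1 is refused whole. A call with a gripper value outside its range is refused whole. The fingers move at their own pace and stop on an object; the grip force is fixed at half the most. Time passes only in rows, so rows that repeat a pose let the fingers close, or fill a call up. It gives the time, the measured TCP pose, the force, the opening and the grip force at its end, in the units of the state.
- ctrl.observe(): the state, without advancing time (a new reading comes with each control period).
- ctrl.capture(name): name is "side" or "top"; returns the picture (384x512x3 uint8, red, green, blue); there is no depth.
- ctrl.get_calibration(name): a dict with "K" (3x3 intrinsics, pixels), "T" (4x4, takes a point from camera to world coordinates). Camera axes: x right, y up, looking along -z (the intrinsics and any distortion apply to the point x, -y, -z); pixel columns grow to the right and rows downward; lengths in mm; the calibration is good to about 2 mm. A picture is of the moment at which its call begins. get_calibration takes no time and is no camera call.
- ctrl.finish_job(): hands the job in; it is judged then, once.
The state is a dict: "t": time; "joint_pos": joint angles; "joint_velocities": joint speeds; "joint_torque": joint torques, N m; "ee_pos": TCP position; "ee_rot": TCP orientation; "ft_force": force on the tool from outside, world axes, zero at the start; "torque": the same for the moment, N m; "gripper_width": finger opening in mm; "grasp_force": force on a finger pad.
Only numpy, scipy, OpenCV 4.12 (cv2) and the standard library are available. Lean on these libraries where they do the work, as an engineer would, in place of code of your own. Each camera call takes 0.05 s, during which the arm holds its last target. There are 200 camera calls.

## Working session

There is one attempt and no reset: what is moved stays moved. The work goes in short steps, Python scripts to look and compute and a shell command to move; the robot and the scene stay as the last step left them, time stands still between calls to the robot, and variables do not carry over. Pictures are saved under pics/ and viewed, at most 10 in all, crops included, and the job is handed in when it is done.

```bash
mkdir -p pics; python3 - <<'E'
from workcell import ctrl
import cv2
for n in("top","side"):
    cv2.imwrite(f"pics/{n}0.png",ctrl.capture(n)[:,:,::-1])
    c=ctrl.get_calibration(n);print(n,c["K"],c["T"],[k for k in c])
s=ctrl.observe();print(s["t"],s["ee_pos"],s["ee_rot"],s["gripper_width"])
E
```

```text
top [[453.53918626   0.         256.13076327]
 [  0.         453.53918626 191.90039573]
 [  0.           0.           1.        ]] [[-1.05481321e-02  9.94724155e-01 -1.02042113e-01  4.63484371e+02]
 [-9.99920577e-01 -1.11967336e-02 -5.78552323e-03  6.70600940e+01]
 [-6.89753806e-03  1.01972982e-01  9.94763256e-01  1.04636795e+03]
 [ 0.00000000e+00  0.00000000e+00  0.00000000e+00  1.00000000e+00]] ['K', 'T']
side [[475.47036261   0.         259.01652256]
 [  0.         475.47036261 190.86177903]
 [  0.           0.           1.        ]] [[ 9.25030700e-01  2.46339637e-01 -2.89197141e-01  2.97522820e+02]
 [-3.79514408e-01  5.65286580e-01 -7.32406920e-01 -5.80832742e+02]
 [-1.69415916e-02  7.87253368e-01  6.16396883e-01  6.44519124e+02]
 [ 0.00000000e+00  0.00000000e+00  0.00000000e+00  1.00000000e+00]] ['K', 'T']
0.1 [255.0421663  624.41412733 221.78660217] [-1.06029363e-04  1.92670653e-01  9.81263153e-01 -7.95972924e-04] 87.4851034488647
```

View pics/top0.png

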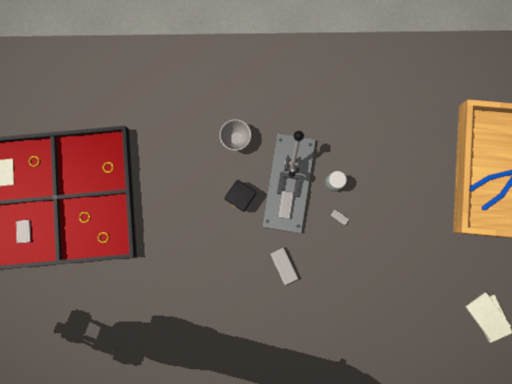

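View pics/side0.png

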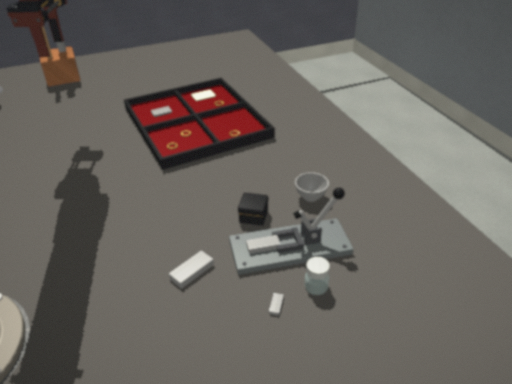

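Top view bar candidates: (286,205) on the jig between the guides, (285,266) larger and loose, (340,217) tiny, and (23,231) in the tray. The one at (286,205) fits: it is middle-sized and lies on the jig plate. I'll confirm it in a crop and measure the plate.

```bash
cat > h.py <<'E'
import numpy as np,cv2
from workcell import ctrl
def ray(n,uv,z):
    c=ctrl.get_calibration(n);K,T=c["K"],c["T"]
    d=np.linalg.inv(K)@[uv[0],uv[1],1];d=T[:3,:3]@[d[0],-d[1],-d[2]]
    return T[:3,3]+d*(z-T[2,3])/d[2]
def proj(n,p):
    c=ctrl.get_calibration(n);K,T=c["K"],c["T"]
    q=T[:3,:3].T@(np.array(p)-T[:3,3]);q=K@[q[0],-q[1],-q[2]];return q[:2]/q[2]
E
python3 - <<'E'
from h import *
im=cv2.imread("pics/top0.png");s=cv2.imread("pics/side0.png")
a=cv2.resize(im[125:240,255:355],None,fx=5,fy=5,interpolation=2)
b=cv2.resize(s[180:280,220:360],None,fx=2.8,fy=2.8,interpolation=2)
o=np.zeros((575,800,3),np.uint8);o[:,:500]=a;o[:280,500:]=cv2.resize(b,(300,280))[:280,:300]
cv2.imwrite("pics/crop.png",o)
for p in[(300,180),(275,200),(286,205),(260,220),(308,200)]:print(p,im[p[1],p[0]])
hsv=cv2.cvtColor(im,cv2.COLOR_BGR2HSV)
E
```

```text
(300, 180) [84 83 85]
(275, 200) [132 134 131]
(286, 205) [164 169 176]
(260, 220) [ 92  99 107]
(308, 200) [50 53 56]
```

View pics/crop.png

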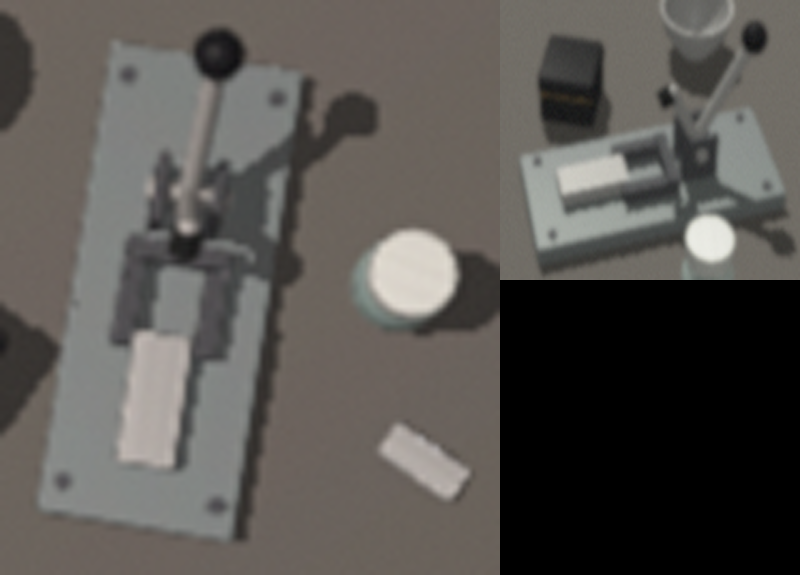

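The crop confirms it: the silver bar sits on the jig with its front end just inside the two guides. Its rear end is at crop (148,464) and the open lever's knob at crop (219,54). Next I compute positions.

```bash
python3 - <<'E'
from h import *
f=lambda c:((c[0]+.5)/5+254.5,(c[1]+.5)/5+124.5)
C=np.array([ray("top",f(c),15)[:2] for c in[(112,42),(302,72),(235,540),(40,508)]])
J=np.array([[120,45],[120,-45],[-100,-45],[-100,45]],float)
cj,cc=J.mean(0),C.mean(0);H=(J-cj).T@(C-cc)
th=np.arctan2(H[0,1]-H[1,0],H[0,0]+H[1,1]);R=np.array([[np.cos(th),-np.sin(th)],[np.sin(th),np.cos(th)]])
t=cc-R@cj;print("yaw",th,np.degrees(th),"org",t,"res",C-(J@R.T+t))
j=lambda p:R.T@(p[:2]-t)
for n,c,z in[("back",(148,464),27),("front",(162,334),27),("knob",(219,54),116),("jar",(412,273),55)]:
    w=ray("top",f(c),z);print(n,w,j(w))
for n,px,z in[("box",(241,195),42),("bowl",(236,134),40)]:
    w=ray("top",px,z);print(n,w,j(w))
# side check of knob
g=lambda p:R@np.array(p)+t
print("side knob px",proj("side",[*g([97,0]),116]),"corner",[proj("side",[*g(q),15]) for q in J])
for p in[-105,-85,-40]:print(p,g([p,0]))
s=ctrl.observe()["ee_rot"]
from scipy.spatial.transform import Rotation as Ro
print(Ro.from_quat([*s[1:],s[0]]).as_matrix())
print("dir",R[:,0])
E
```

```text
yaw -0.1655633086606002 -9.486078828474142 org [580.87732305  -1.02942248] res [[-0.78838739 -0.29986342]
 [-1.15324339  0.87768965]
 [ 0.68846805  0.04773177]
 [ 1.25316273 -0.62555801]]
back [509.78445467  10.56856022  27.        ] [-72.03216123  -0.27728271]
front [568.40171047   3.25800932  27.        ] [-13.01161989   2.17272377]
knob [676.48139718 -17.01132306 116.        ] [ 9.69306973e+01 -7.04616718e-03]
jar [ 591.27269224 -105.45287141   55.        ] [  27.46303542 -101.28228904]
box [559.9579147  106.64113815  42.        ] [-38.37831531 102.75055321]
bowl [698.81406075 117.03660299  40.        ] [ 96.86581117 135.88846565]
side knob px [340.61601867 193.09844591] corner [array([339.04758827, 217.48568592]), array([356.14499256, 248.67918239]), array([239.4145095 , 269.73753442]), array([230.50165071, 235.7082562 ])]
-105 [477.31312727  16.27541363]
-85 [497.03964075  12.97925437]
-40 [541.42429609   5.56289604]
[[-9.25756017e-01  3.78121055e-01 -5.14806660e-04]
 [ 3.78121393e-01  9.25754772e-01 -1.52126031e-03]
 [-9.86358306e-05 -1.60297530e-03 -9.99998710e-01]]
dir [ 0.98632567 -0.16480796]
```

```bash
r='[[0,0,0.141],[0.222,-0.608,0],-1]'; python3 -m inch '[[[0,0,0.02],[0.018,-0.048,0],-1],[[0,0,0.04],[0.035,-0.095,0],-1],[[0,0,0.06],[0.052,-0.142,0],-1],[[0,0,0.08],[0.069,-0.189,0],-1],[[0,0,0.1],[0.086,-0.236,0],-1],[[0,0,0.12],[0.103,-0.283,0],-1],[[0,0,0.141],[0.12,-0.33,0],-1],[[0,0,0.141],[0.137,-0.376,0],-1],[[0,0,0.141],[0.154,-0.422,0],-1],[[0,0,0.141],[0.171,-0.468,0],-1]]'
```

```text
t: 1.1
ee_pos: [426.4, 154.8, 222.7]
ee_rot: [0.0, 0.083, 0.997, 0.0]
ft_force: [0.5, 0.6, 0.4]
gripper_width: 11.2
grasp_force: 0.0
```

```bash
python3 -m inch '[[[0,0,0],[0.017,-0.046,0],-1],[[0,0,0],[0.034,-0.092,0],-1],[[0,0,0],[0.051,-0.14,0],-1],[[0,0,0],[0.051,-0.14,-0.04],-1],[[0,0,0],[0.051,-0.14,-0.08],-1],[[0,0,0],[0.051,-0.14,-0.12],-1],[[0,0,0],[0.051,-0.14,-0.15],-1],[[0,0,0],[0.051,-0.14,-0.175],-1],[[0,0,0],[0.051,-0.14,-0.175],-1],[[0,0,0],[0.051,-0.14,-0.175],-1]]'
python3 - <<'E'
from h import *
s=ctrl.capture("side");t=ctrl.capture("top")
o=np.hstack([cv2.resize(s[170:290,200:370,::-1],(400,300)),cv2.resize(t[120:240,225:385,::-1],(400,300))])
cv2.imwrite("pics/a.png",o);print(ctrl.observe()["ee_pos"])
E
```

```text
t: 2.1
ee_pos: [477.1, 16.7, 47.8]
ee_rot: [-0.0, 0.083, 0.997, -0.0]
ft_force: [0.2, -0.8, 0.9]
gripper_width: 0.6
grasp_force: 0.0
[478.23282801  16.9795159   48.91268428]
```

View pics/a.png

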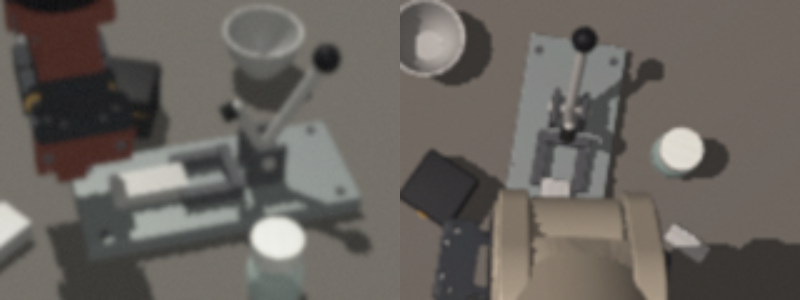

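The fingers stand behind the bar's rear end in line with the jig, and the bystanders are untouched. Next I lower and push.

```bash
python3 -m inch '[[[0,0,0],[0,0,-0.014],-1],[[0,0,0],[0,0,-0.028],-1],[[0,0,0],[0,0,-0.028],-1],[[0,0,0],[0.01,-0.0017,-0.028],-1],[[0,0,0],[0.018,-0.003,-0.028],-1],[[0,0,0],[0.024,-0.004,-0.028],-1],[[0,0,0],[0.03,-0.005,-0.028],-1],[[0,0,0],[0.036,-0.006,-0.028],-1],[[0,0,0],[0.042,-0.007,-0.028],-1],[[0,0,0],[0.042,-0.007,-0.028],-1]]'; python3 -c "
from workcell import ctrl
s=ctrl.observe();print(s['ft_force'],s['ee_pos'])"
```

```text
t: 3.2
ee_pos: [520.6, 9.7, 19.8]
ee_rot: [0.001, 0.083, 0.997, -0.0]
ft_force: [0.5, 0.0, 0.2]
gripper_width: 0.2
grasp_force: 0.0
[0.50320507 0.03888478 0.24743568] [520.6419785    9.65701139  19.79200133]
```

```bash
python3 -m inch '[[[0,0,0],[0.002,-0.0003,0],-1],[[0,0,0],[0.004,-0.0007,0],-1],[[0,0,0],[0.006,-0.001,0],-1],[[0,0,0],[0.007,-0.0012,0],-1],[[0,0,0],[0.008,-0.0013,0],-1],[[0,0,0],[0.009,-0.0015,0],-1],[[0,0,0],[0.01,-0.0017,0],-1],[[0,0,0],[0.011,-0.0018,0],-1],[[0,0,0],[0.012,-0.002,0],-1],[[0,0,0],[0.012,-0.002,0],-1]]'; python3 - <<'E'
from h import *
s=ctrl.capture("side")
cv2.imwrite("pics/b.png",cv2.resize(s[190:280,220:340,::-1],(800,600),interpolation=2))
E
```

```text
t: 4.2
ee_pos: [528.8, 8.2, 19.3]
ee_rot: [-0.002, 0.083, 0.997, 0.0]
ft_force: [-6.7, 2.4, 5.4]
gripper_width: 0.3
grasp_force: 3.7
```

View pics/b.png

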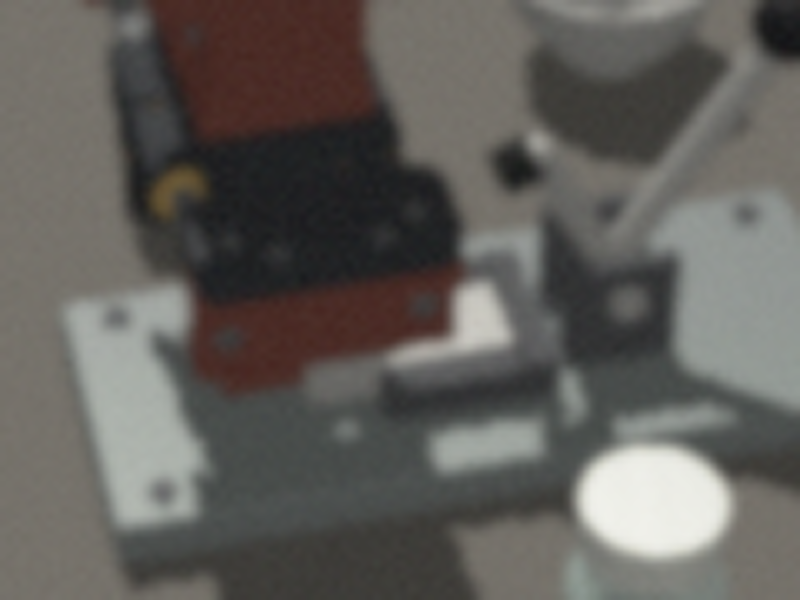

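The bar looks in contact with the stop: at 7 N the finger lags its command. I push a little more to check that it has stalled.

```bash
python3 -m inch '[[[0,0,0],[0.001,-0.0002,0.001],-1],[[0,0,0],[0.002,-0.0003,0.001],-1],[[0,0,0],[0.003,-0.0005,0.001],-1],[[0,0,0],[0.004,-0.0007,0.001],-1],[[0,0,0],[0.005,-0.0008,0.001],-1],[[0,0,0],[0.005,-0.0008,0.001],-1],[[0,0,0],[0.005,-0.0008,0.001],-1],[[0,0,0],[0.005,-0.0008,0.001],-1],[[0,0,0],[0.005,-0.0008,0.001],-1],[[0,0,0],[0.005,-0.0008,0.001],-1]]'
```

```text
t: 5.25
ee_pos: [529.0, 8.3, 19.4]
ee_rot: [-0.007, 0.083, 0.997, 0.0]
ft_force: [-16.4, 3.5, 11.7]
gripper_width: 0.6
grasp_force: 8.7
```

It stalled: the force rose to 16 N and the finger did not move, so the bar is home. I back off, then raise.

```bash
python3 -m inch '[[[0,0,0],[-0.01,0.0017,0],-1],[[0,0,0],[-0.02,0.0033,0],-1],[[0,0,0],[-0.035,0.0058,0],-1],[[0,0,0],[-0.035,0.0058,0],-1],[[0,0,0],[-0.035,0.0058,0.04],-1],[[0,0,0],[-0.035,0.0058,0.08],-1],[[0,0,0],[-0.035,0.0058,0.12],-1],[[0,0,0],[-0.035,0.0058,0.16],-1],[[0,0,0],[-0.035,0.0058,0.18],-1],[[0,0,0],[-0.035,0.0058,0.18],-1]]'
python3 - <<'E'
from h import *
s=ctrl.capture("side")
cv2.imwrite("pics/c.png",cv2.resize(s[190:280,220:340,::-1],(800,600),interpolation=2))
o=np.array([580.88,-1.03]);R=np.array([.98633,-.16481])
print("knob-push start",o+R*135,"from",ctrl.observe()["ee_pos"])
E
```

```text
t: 6.25
ee_pos: [504.4, 12.9, 204.3]
ee_rot: [0.004, 0.083, 0.997, 0.001]
ft_force: [-0.2, -0.1, -0.6]
gripper_width: 0.6
grasp_force: 0.0
knob-push start [714.03455 -23.27935] from [503.00411954  12.94786067 202.26914643]
```

View pics/c.png

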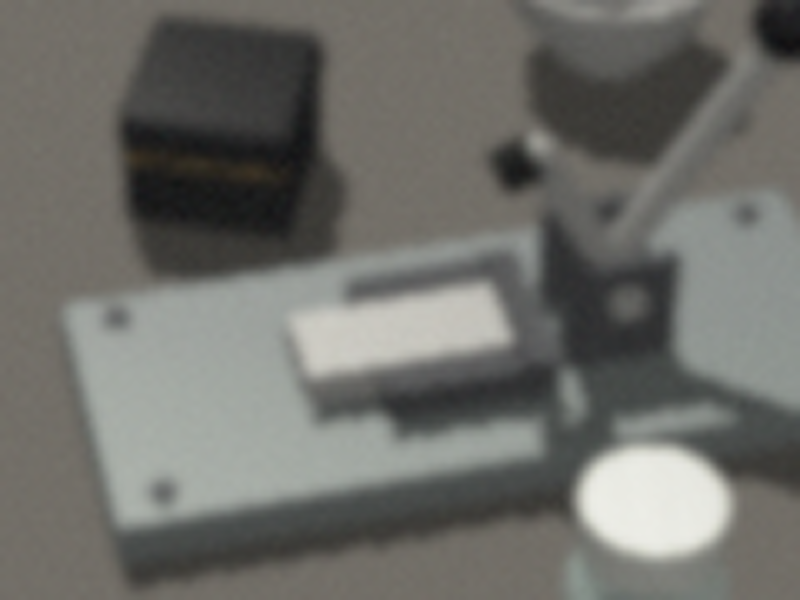

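The bar's front end is flush against the stop, the lever is still open, and the ring box and jar are unmoved. Next I pass over the lever and drop behind the knob.

```bash
python3 -m inch '[[[0,0,0],[0.04,-0.0068,0],-1],[[0,0,0],[0.08,-0.0135,0],-1],[[0,0,0],[0.12,-0.02,0],-1],[[0,0,0],[0.16,-0.027,0],-1],[[0,0,0],[0.2,-0.034,0],-1],[[0,0,0],[0.219,-0.037,0],-1],[[0,0,0],[0.219,-0.037,-0.03],-1],[[0,0,0],[0.219,-0.037,-0.06],-1],[[0,0,0],[0.219,-0.037,-0.09],-1],[[0,0,0],[0.219,-0.037,-0.09],-1]]'
```

```text
t: 7.3
ee_pos: [716.3, -23.9, 103.9]
ee_rot: [-0.005, 0.083, 0.997, -0.001]
ft_force: [-0.2, 0.5, -0.4]
gripper_width: 0.5
grasp_force: 0.0
```

```bash
python3 -m inch '[[[0,0,0],[-0.015,0.0025,0],-1],[[0,0,0],[-0.023,0.0038,0],-1],[[0,0,0],[-0.031,0.0052,0],-1],[[0,0,0],[-0.039,0.0065,0],-1],[[0,0,0],[-0.047,0.0078,0],-1],[[0,0,0],[-0.055,0.0092,0],-1],[[0,0,0],[-0.063,0.0105,0],-1],[[0,0,0],[-0.071,0.0118,0],-1],[[0,0,0],[-0.078,0.013,0],-1],[[0,0,0],[-0.084,0.014,0],-1]]'
python3 - <<'E'
from h import *
s=ctrl.capture("side")
cv2.imwrite("pics/d.png",cv2.resize(s[160:280,220:380,::-1],(800,600),interpolation=2))
E
```

```text
t: 8.3
ee_pos: [634.6, -9.8, 110.0]
ee_rot: [-0.001, 0.083, 0.997, -0.0]
ft_force: [0.7, 0.3, -0.0]
gripper_width: 0.4
grasp_force: 0.0
```

View pics/d.png

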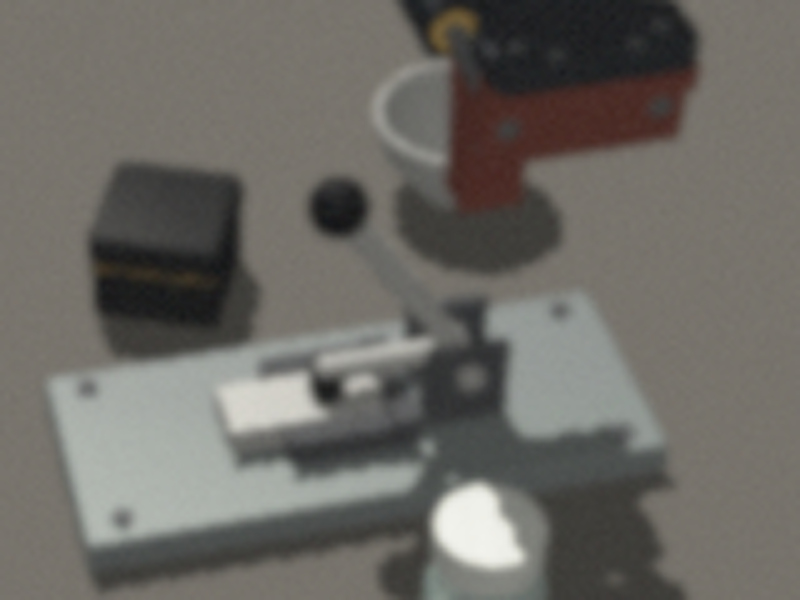

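The lever has snapped over (knob at crop (337,205)). Its foot is on the bar at (328,385), and the bar is still against the stop. I back the tool away upward and check once more before handing in.

```bash
python3 -m inch '[[[0,0,0],[0.02,-0.0033,0],-1],[[0,0,0],[0.04,-0.0066,0.02],-1],[[0,0,0],[0.05,-0.008,0.05],-1],[[0,0,0],[0.05,-0.008,0.09],-1],[[0,0,0],[0.05,-0.008,0.11],-1],[[0,0,0],[0.05,-0.008,0.11],-1],[[0,0,0],[0.05,-0.008,0.11],-1],[[0,0,0],[0.05,-0.008,0.11],-1],[[0,0,0],[0.05,-0.008,0.11],-1],[[0,0,0],[0.05,-0.008,0.11],-1]]'
python3 - <<'E'
from h import *
s=ctrl.capture("side")
cv2.imwrite("pics/e.png",cv2.resize(s[160:280,220:380,::-1],(800,600),interpolation=2))
E
```

```text
t: 9.35
ee_pos: [685.7, -18.0, 219.4]
ee_rot: [-0.001, 0.083, 0.997, -0.0]
ft_force: [0.3, -0.2, -0.9]
gripper_width: 0.1
grasp_force: 0.0
```

View pics/e.png

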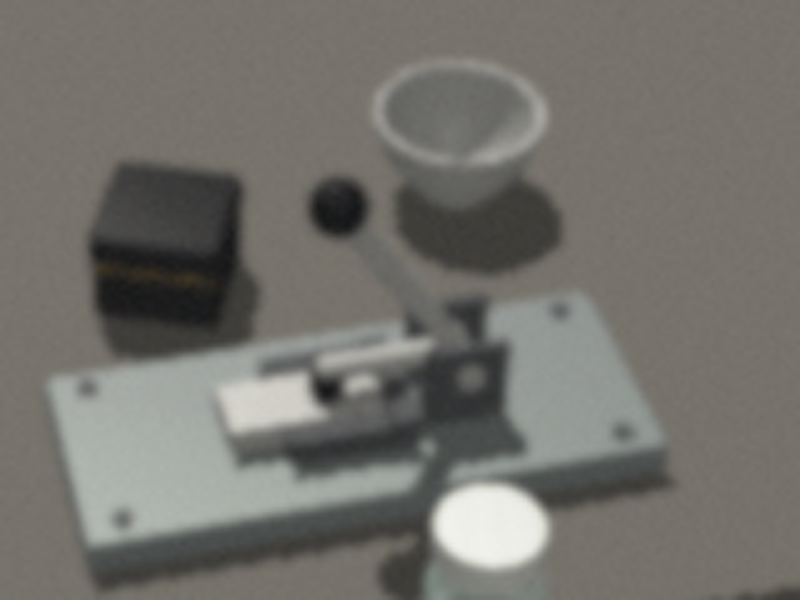

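The bar is clamped under the foot at (328,385), the robot is clear, and the box, bowl and jar are standing in place.

```bash
python3 -c "
from workcell import ctrl
print(ctrl.finish_job())"
```

```text
the job is handed in; nothing more can be done
None
```

I pushed the bar home against the end stop and snapped the lever over so its foot rests on it; the ring box, jar and bowl look unmoved. I handed the job in at about 9.4 s; it returned no verdict, and I judged the foot's hold from the pictures, not a force reading.

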